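# Seat a steel tube in a V-block fixture and clamp it

### The job

Take the collared steel tube from the wooden rest and lower it gently by feel into the two V saddles of the inspection fixture, plain end towards the end stop and about a finger's width (some 10 to 15 mm) short of it, so that the Vs carry it and centre it while you still hold it. Then slide it along the Vs until its plain end presses lightly but definitely (some 5 N) against the stop, let go, and swing the clamp arm over so that its foot rests on the tube. Do not drop or ram the tube, push neither it nor the clamp with more than about 15 N, and leave the loupe, the wooden box and the marker alone.

Things in the scene. Friction and masses are not known exactly. Their poses are not given: they have to be found in the camera images.
- tube: Workpiece: ground steel tube, 30 mm diameter, 160 mm long, 0.35 to 0.7 kg, with a collar (42 mm diameter, 12 mm long) at one end. Origin on its axis at the centre of mass, 74 mm from the collar's outer face, 86 mm from the plain end; grip across it here. x runs along it towards the plain end. It starts level in the rest, axis 55 mm above the table.
- tube_end (a point): Centre of the tube's plain end face (86 mm along the tube's x axis from its origin).
- rest: Wooden rest holding the tube: base 150 x 86 x 12 mm with two V saddles 24 mm long, 58 mm high, at x = -50 and +50 mm; between them it is open for 76 mm down to the base. Origin at the centre of the underside; x along the tube lying in it.
- fixture: Fixed steel inspection fixture. Origin on the table midway between its two V saddles, x along the Vs towards the end stop, z up. Base plate 14 mm thick, 84 mm wide, x = -110 to +150 mm. Saddles 24 mm long at x = -50 and +50 mm; the 66 mm gap between them takes the fingers (clear above 26 mm). The tube's origin comes to x = -6 mm when it is against the stop, collar outside the saddles.
- v_mid (a point): Nominal seat point at fixture x = 0, y = 0, 62 mm high. The saddles (90 degree Vs open upwards, 64 mm wide, 24 mm deep, symmetric about y = 0) are locked at a hand-set height that is NOT reported: a seated tube's axis lies 0 to 8 mm above this point, parallel to fixture x; find it by touch. Saddle tops are 3 mm above the seated axis.
- stop: End stop of the fixture: fixed steel plate 22 mm wide, 10 mm thick, top 72 mm above the table. Origin on the face that the tube's plain end meets, at fixture x = +80 mm, y = 0, 62 mm above the table; axes as the fixture's (x points away from the tube).
- clamp: Hinged clamp arm. Origin on the hinge axis, 100 mm above the table at fixture x = +120 mm, y = 0; -x runs along the arm to its tip, y is the hinge axis, z is up when shut. It starts open, leaning back 0.15 to 0.38 rad past upright, away from the tube. No spring: pushed (a few N) past upright towards the tube, it sinks by its own weight, damped, in about 2 s until its foot rests on the tube.
- clamp_tip (a point): Middle of the clamp arm's tip, 86 mm from the hinge axis. The arm is 18 mm wide, 12 mm thick; on its upper (z) side, facing away from the tube when open, a steel weight 26 mm in diameter, 22 mm high, 70 mm from the hinge; on its underside a rubber foot of 8 mm radius, 68 mm from the hinge, reaching 21 mm below the arm's middle. Hinge cheeks reach 108 mm above the table.
- loupe: Bystander: black loupe, 34 mm diameter, 36 mm high. Origin centre of underside.
- insert_box: Bystander: closed wooden box 70 x 70 x 35 mm. Origin centre of underside.
- marker: Bystander: white and red marker, 118 mm long, 20 mm thick, lying along its x axis. Origin at its white end, on the table.
Not all that is in view belongs to the job. Of the things like the tube, leave any that is blue or turquoise; of the rest the larger one is meant.

How it is judged (in metres and radians):
On the way, in this order (a step that is already met when the one before it is completed fails the run):
1. the tube, still held by the fingers, is carried by the V saddles (over 2 N), along them and within 4 mm of centre, its plain end 3 to 30 mm short of the stop (contact force between the fingers and tube above 1 N and contact force between tube and fixture above 2 N and y of tube in the frame of fixture between -0.004 and 0.004 m and angle between the x axis of tube and the x axis of fixture, either way round below 0.05 rad and z of tube in the frame of fixture between 0.059 and 0.073 m and x of tube_end in the frame of stop between -0.03 and -0.003 m), for 0.15 s.
2. the tube lies in the Vs and its plain end is pressed against the stop with over 2 N (contact force between tube and stop above 2 N and y of tube in the frame of fixture between -0.003 and 0.003 m and angle between the x axis of tube and the x axis of fixture, either way round below 0.05 rad and z of tube in the frame of fixture between 0.059 and 0.073 m), for 0.15 s.
At the end, for the whole second after the job is handed in: The tube lies in both Vs (axis within 2 mm of centre and 0.05 rad of their direction), its plain end within 2 mm of the stop, the clamp foot resting on it with its own weight (over 0.8 N), all at rest and released (y of tube in the frame of fixture between -0.002 and 0.002 m and angle between the x axis of tube and the x axis of fixture, either way round below 0.05 rad and z of tube in the frame of fixture between 0.059 and 0.073 m and x of tube_end in the frame of stop between -0.002 and 0.002 m and contact force between clamp and tube above 0.8 N and linear speed of each of tube, clamp below 0.02 m/s and contact force between the fingers and anything else below 0.2 N); the robot touches nothing.
It fails at once if the tube is dropped, rammed or forced: over 36 N between the tube and the fixture (contact force between tube and fixture above 36 N).
It fails at once if the clamp is forced: over 30 N between robot and clamp (contact force between any of the fingers, the arm and clamp above 30 N).
It fails at once if the loupe, the wooden box or the marker is moved more than 15 mm (distance of any of loupe, insert_box, marker from where it was at the start of the episode above 0.015 m).
It also fails if it takes over 72 s, if anything falls off the work surface, if the arm or the gripper's body presses on something with over 40 N, if the wrist force passes 120 N, or if a joint passes its speed limit or range.

### The arm

A 6-joint arm with a two-finger parallel gripper is mounted at the origin on the work surface. World frame = base frame: x ahead of the robot, y to its left, z up, the work surface at z = 0. Lengths are in mm, angles in rad, forces in N, time in s.
With the tool pointing down it reaches from about 275 to 825 mm from the base axis. Payload 4.9 kg.
Tool frame: the origin (TCP) lies midway between the tips of the shut fingers; the grasp point (between the pads) lies 19 mm behind it; z points along the fingers, y is the line along which they close (so a half turn about z gives the same grasp; the last joint's range is limited). The gripper opens to 85 mm and grips with 20 to 120 N. Pads are 22 mm wide; open, the fingers measure 114 mm over their backs; the gripper's body (76 mm by 85 mm) begins 54 mm behind the grasp point. The pads swing forward as they close: fully open they stand 13 mm farther back than shut.
Start: joints at [-1.394, 0.326, -0.193, 1.052, 0, 1.437], TCP at [168.213, -523.663, 231.281] pointing down, gripper open.
Joint ranges: [-2.65, 2.65], [-0.97, 1.79], [-1.3, 1.35], [-1.93, 2.1], [-1.47, 1.37], [-3.14, 3.14]. Speed limits (rad/s): [2.57, 2.57, 3.14, 3.14, 3.14, 3.14].

### API

Orientations are given as a unit quaternion [x, y, z, w].
In Python, from cell import env gives the robot as it stands.
- The arm moves only by the tool send_rows, never from a script. Its argument "targets" is a list that holds one entry, the list of rows, each a list of 5 numbers: the closure in counts, from 0 (fully open) to 255 (shut), then the shift along the tool's x, y, z in m, then the turn about the tool's z in rad. A call has exactly 10 rows; each row is the pose to reach, as a shift and turn from the pose commanded when the call began, along the tool's axes at that moment; what a row does not reach only later rows make up. A row lasts 1/12 s, in which the tool goes at most 41.7 mm and 7.16 degrees, less where a joint would pass 70% of its speed; a pose out of reach is approached as far as the arm can. A call with a gripper value outside its range is refused whole. The fingers move at their own pace and stop on an object; "force" is the grip in N (left out, the last holds). Time passes only in rows, so rows that repeat a pose let the fingers close, or fill a call up. It gives the time, the measured TCP pose, the force, the opening and the grip force at its end, in the units of the state.
- env.get_obs(): the state, without advancing time (a new reading comes with each control period).
- env.grab_frame(name): name is "scene" or "top"; returns (picture, depth): 384x512x3 uint8, red, green, blue; 384x512 float32, mm along the optical axis (not along the pixel's ray), 0 where there is no reading.
- env.camera_model(name): a dict with "fov_y" (degrees; the focal length in pixels is half the picture's height over the tangent of half this angle, whatever the lens; pixels are square), "cx", "cy" (the principal point, pixels), "distortion" ([k1, k2, p1, p2, k3] as OpenCV has them; the pictures are not rectified), "cam_to_world" (4x4, takes a point from camera to world coordinates). Camera axes: x right, y down, z forward; pixel columns grow to the right and rows downward; lengths in mm; the calibration is good to about 2 mm. A picture is of the moment at which its call begins. camera_model takes no time and is no camera call.
- env.finish_job(): hands the job in; it is judged then, once.
The state is a dict: "time_s": time; "joints": joint angles; "joint_vel": joint speeds; "joint_efforts": joint torques, N m; "eef_pos": TCP position; "tcp_rot": TCP orientation; "ft_force": force on the tool from outside, world axes, zero at the start; "wrist_torque": the same for the moment, N m; "opening": opening from 0.0 (shut) to 1.0 (fully open); "gripper_force": force on a finger pad.
Only numpy, scipy, OpenCV 4.12 (cv2) and the standard library are available. Lean on these libraries where they do the work, as an engineer would, in place of code of your own. Each camera call takes 0.05 s, during which the arm holds its last target. There are 200 camera calls.

## Working session

There is one attempt and no reset: what is moved stays moved. The work goes in short steps, Python scripts to look and compute and a tool call to move; the robot and the scene stay as the last step left them, time stands still between calls to the robot, and variables do not carry over. Pictures are saved under pics/ and viewed, at most 10 in all, crops included, and the job is handed in when it is done.

Besides the shell and the picture viewer there is one more tool, called as name(argument=value, ...) on one line, values as JSON. send_rows: Moves the arm, as the interface text tells. Its arguments: {"type":"object","properties":{"targets":{"type":"array","items":{"type":"array","items":{"type":"array","items":{"type":"number"}}}},"force":{"type":"number"}},"required":["targets"]}

```bash
ls; mkdir -p pics; python3 - <<'E'
from cell import env
import cv2,numpy as np
for n in("scene","top"):
    im,d=env.grab_frame(n); cv2.imwrite(f"pics/{n}0.png",cv2.resize(im[:,:,::-1],(800,600))); np.savez(f"{n}0.npz",im=im,d=d)
    m=env.camera_model(n); print(n,m["fov_y"],m["cx"],m["cy"],m["distortion"],np.round(m["cam_to_world"],3).tolist())
o=env.get_obs();print({k:np.round(v,3) for k,v in o.items()})
E
```

```text
pics
scene 43.22930109664589 261.1937264810119 192.63318006197477 [0.06958135 0.         0.         0.         0.        ] [[-0.811, 0.364, -0.458, 1137.595], [0.585, 0.528, -0.616, 747.964], [0.018, -0.767, -0.641, 915.411], [0.0, 0.0, 0.0, 1.0]]
top 54.328657811900136 256.3475012551268 194.06289091239708 [0.03137812 0.         0.         0.         0.        ] [[0.021, -0.972, 0.234, 336.854], [-1.0, -0.022, -0.0, -34.524], [0.006, -0.234, -0.972, 953.556], [0.0, 0.0, 0.0, 1.0]]
{'time_s': np.float64(0.1), 'joints': array([-1.394,  0.327, -0.193,  1.052, -0.   ,  1.437]), 'joint_vel': array([-0.   , -0.002,  0.003,  0.001,  0.001, -0.001]), 'joint_efforts': array([ 1.0000e-03, -4.4424e+01,  2.6304e+01,  8.0000e-03, -0.0000e+00,
        0.0000e+00]), 'eef_pos': array([ 168.128, -523.131,  230.591]), 'tcp_rot': array([ 0.988,  0.155, -0.   , -0.001]), 'ft_force': array([ 0.028, -0.178, -0.03 ]), 'wrist_torque': array([ 0.016, -0.005,  0.032]), 'gripper_force': np.float64(0.0), 'opening': np.float64(0.996)}
```

View pics/scene0.png

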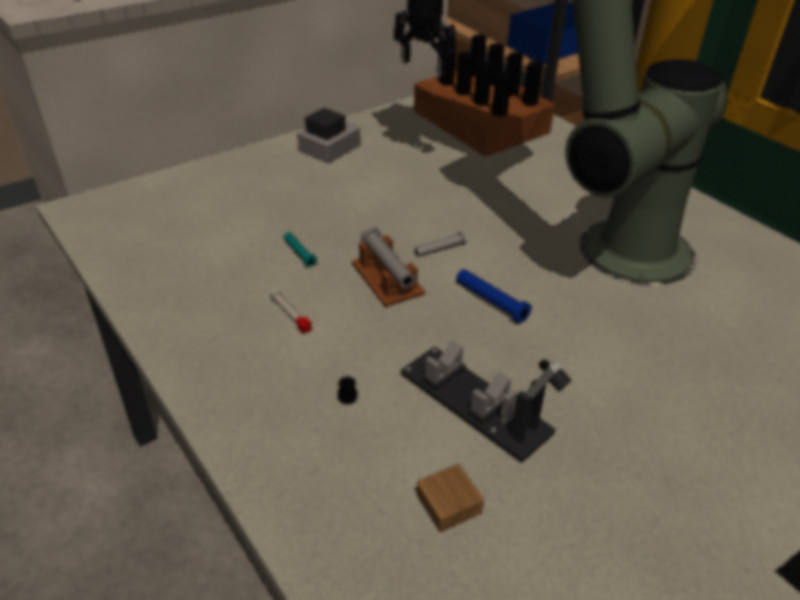

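View pics/top0.png

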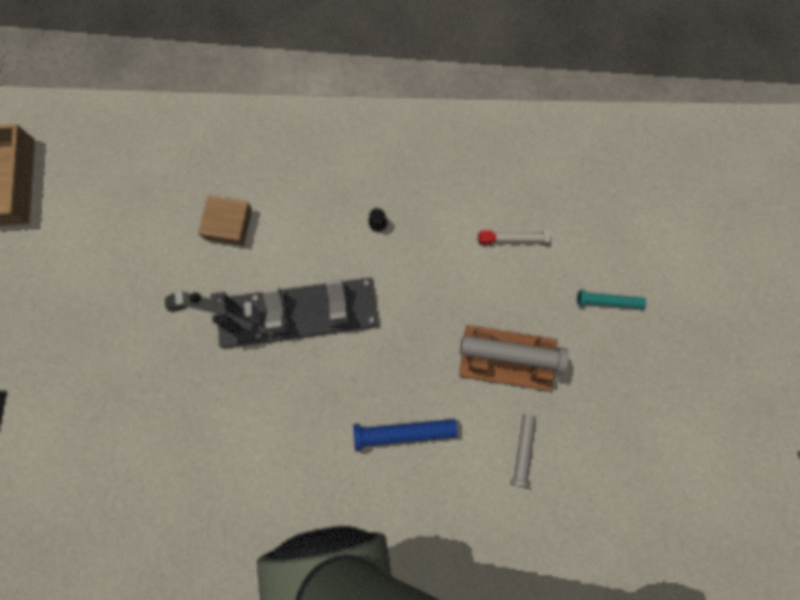

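The candidates in the top view are the blue tube (405,433), the turquoise one (610,300), the small grey one (525,450) and the large steel one in the wooden rest (515,352). The large steel one fits: it isn't blue or turquoise, it is the larger of the rest, and it lies in the rest. Its collar is on the right (563,358) and its plain end on the left (465,347). The fixture is at (300,312) with its stop and clamp on the left. The loupe is at (377,220), the box at (226,220) and the marker at (515,238).

```bash
cat > h.py <<'E'
import numpy as np,cv2
from cell import env
def K(m):
    f=192/np.tan(np.radians(m["fov_y"])/2); return np.array([[f,0,m["cx"]],[0,f,m["cy"]],[0,0,1.]])
def cloud(n,d):
    m=env.camera_model(n); v,u=np.mgrid[:384,:512]
    p=cv2.undistortPoints(np.stack([u,v],-1).reshape(-1,1,2).astype(float),K(m),np.array(m["distortion"])).reshape(384,512,2)
    P=np.dstack([p*d[...,None],d]); T=np.array(m["cam_to_world"]); return P@T[:3,:3].T+T[:3,3]
def load(f,n):
    z=np.load(f); return z["im"],cloud(n,z["d"].astype(float))
def axis(Q):
    c=Q.mean(0); w=np.linalg.svd(Q-c,full_matrices=False)[2][0]; return c,w
E
python3 - <<'E'
from h import *
it,T=load("top0.npz","top"); is_,S=load("scene0.npz","scene")
print("table z",[np.round(np.median(X[...,2][(abs(X[...,0]-450)<40)&(abs(X[...,1]+60)<30)]),1) for X in(T,S)])
def px(u,v): return np.round(T[int(v*.64),int(u*.64)],0)
for n,p in dict(tubeL=(470,347),tubeR=(550,355),collar=(563,358),fixR=(370,300),sadR=(337,300),sadL=(273,310),tip=(175,300),loupe=(377,218),box=(226,220),marker=(515,238)).items(): print(n,px(*p))
for n,X in(("top",T),("scene",S)):
    c=px(515,352); m=(abs(X[...,0]-c[0])<70)&(abs(X[...,1]-c[1])<120)&(X[...,2]>60); Q=X[m]
    cc,w=axis(Q[:,:2]); t=(Q[:,:2]-cc)@w; print(n,"tube",len(Q),cc,w,np.percentile(t,[0,1,99,100]),np.percentile(Q[:,2],[5,50,90,99]))
    cf=px(300,312); m=(abs(X[...,0]-cf[0])<90)&(abs(X[...,1]-cf[1])<170)&(X[...,2]>8); Q=X[m]
    r=cv2.minAreaRect(Q[(Q[:,2]<20)][:,:2].astype(np.float32)); print("fix",len(Q),r)
    for a in(0,):
        G=Q[Q[:,2]>45]; print("z>45",len(G),np.percentile(G,[1,99],axis=0))
c=it[165:255,100:370]; cv2.imwrite("pics/crop1.png",cv2.resize(c[:,:,::-1],(800,267),interpolation=cv2.INTER_CUBIC))
c=is_[210:305,215:375];cv2.imwrite("pics/crop2.png",cv2.resize(c[:,:,::-1],(800,475),interpolation=cv2.INTER_CUBIC))
E
```

```text
table z [np.float64(0.7), np.float64(-0.3)]
tubeL [ 484. -141.   69.]
tubeR [ 474. -264.   71.]
collar [ 469. -281.   76.]
fixR [567.  18.  15.]
sadR [558.  68.  47.]
sadL [541. 169.  47.]
tip [521. 271. 178.]
loupe [704.   8.  37.]
box [695. 259.  39.]
marker [ 681. -225.   17.]
top tube 855 [ 476.18084717 -211.86562613] [0.13277878 0.9911457 ] [-76.48921727 -75.28421081  82.06508426  83.05264786] [60.98145986 68.97900204 72.68081772 77.00128174]
fix 3711 ((544.8519287109375, 137.26010131835938), (85.22628021240234, 262.02618408203125), 9.083429336547852)
z>45 1192 [[506.327429    53.80710107  45.80728519]
 [585.20977061 286.61272402 181.25929774]]
scene tube 359 [ 482.3871775  -207.12064808] [0.13494861 0.9908526 ] [-84.03327668 -79.60664543  81.76537883  83.8358146 ] [61.08148401 67.87951954 72.00156582 76.05249443]
fix 3454 ((545.914794921875, 138.9119873046875), (90.09496307373047, 262.3360290527344), 9.074705123901367)
z>45 1235 [[508.82143219  58.70744473  45.33012912]
 [589.2921304  289.59024561 179.89432278]]
```

View pics/crop1.png

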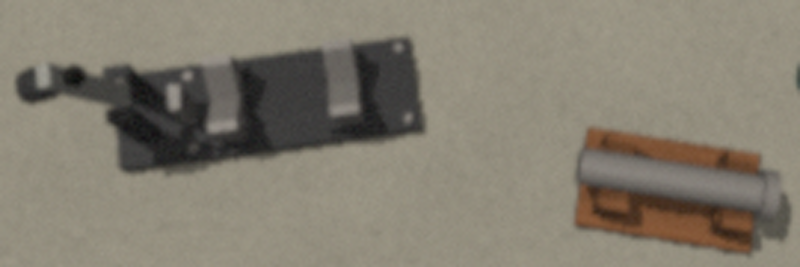

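```bash
cat > m.py <<'E'
from h import *
from scipy.optimize import least_squares
def fit(X,c0,a0,z0,L=(-70,55)):
    def res(p,Q,r=15.0):
        u=np.array([np.cos(p[2]),np.sin(p[2])]); n=np.array([-u[1],u[0]]); d=Q[:,:2]-p[:2]
        return np.hypot(d@n,Q[:,2]-p[3])-r
    p=np.array([*c0,a0,z0])
    for _ in range(4):
        u=np.array([np.cos(p[2]),np.sin(p[2])]);n=np.array([-u[1],u[0]]); Q=X.reshape(-1,3); d=Q[:,:2]-np.array(c0); t=d@u
        Q=Q[(abs(d@n)<20)&(t>L[0])&(t<L[1])&(Q[:,2]>p[3]+1)&(abs(res(p,Q))<6)]
        p=least_squares(res,p,args=(Q,),loss="soft_l1").x
    return p,len(Q)
if __name__=="__main__":
    T=load("top0.npz","top")[1];S=load("scene0.npz","scene")[1]
    for n,X in(("top",T),("scene",S)):
        p,k=fit(X,(478,-205),1.437,55); u=np.array([np.cos(p[2]),np.sin(p[2])]);nn=np.array([-u[1],u[0]]);Q=X.reshape(-1,3);d=Q[:,:2]-p[:2]
        A=Q[(abs(d@nn)<9)&(Q[:,2]>55)&(abs(d@u)<130)];t=(A[:,:2]-p[:2])@u
        print(n,"tube",np.round(p,3),k,"ends",t.min(),t.max(),"plain end",np.round(p[:2]+u*t.max(),1),"collar end",np.round(p[:2]+u*t.min(),1))
        o=np.array([548.4,118.5]);th=np.radians(99.08);u=np.array([np.cos(th),np.sin(th)]);nn=np.array([-u[1],u[0]]);d=Q[:,:2]-o;fx=d@u;fy=d@nn;z=Q[:,2]
        for c in(-50,50):
            m=(abs(fx-c)<9)&(abs(fy)<50)&(z>35); 
            h=[np.round(np.median(z[m&(abs(fy-y)<3)]),1) if (m&(abs(fy-y)<3)).sum()>2 else None for y in range(-36,37,6)]
            e=fy[m&(z>60)]; print(" saddle",c,h, "x-range",np.percentile(fx[(abs(fx-c)<25)&(abs(fy)<32)&(z>42)],[2,98]),"edges",e.min() if len(e) else 0,e.max() if len(e) else 0)
        m=(abs(fx-85)<12)&(abs(fy)<15)&(z>55)&(z<80);print(" stop",m.sum(),np.median(z[m]) if m.any() else 0,np.percentile(fx[m],[2,98]) if m.any() else 0)
        m=(fx>90)&(fx<230)&(abs(fy)<50)&(z>115);print(" clamp",m.sum(),np.round([(np.median(fx[m&(abs(z-q)<5)]),np.median(fy[m&(abs(z-q)<5)])) for q in(120,130,140,150,160,170,180)],0).tolist(),z[m].max())
E
python3 m.py
```

```text
Traceback (most recent call last):
  File "m.py", line 18, in <module>
    print(n,"tube",np.round(p,3),k,"ends",t.min(),t.max(),"plain end",np.round(p[:2]+u*t.max(),1),"collar end",np.round(p[:2]+u*t.min(),1))
                                          ~~~~~^^
ValueError: zero-size array to reduction operation minimum which has no identity
```

```bash
sed -i 's/return np.hypot(d@n,Q\[:,2\]-p\[3\])-r/return np.append(np.hypot(d@n,Q[:,2]-p[3])-r,(p[:2]-np.array(c0))@u)/; s/(abs(res(p,Q))<6)/(abs(res(p,Q)[:-1])<6)/' m.py; python3 m.py
```

```text
top tube [ 478.453 -205.062    1.435   56.045] 642 ends -83.52847599841547 75.99362927310193 plain end [ 488.8 -129.8] collar end [ 467.1 -287.8]
 saddle -50 [None, np.float64(66.2), np.float64(65.5), np.float64(60.0), np.float64(53.4), np.float64(48.0), np.float64(43.9), np.float64(46.5), np.float64(53.6), np.float64(59.6), np.float64(65.3), np.float64(60.8), None] x-range [-63.62247983 -40.3823932 ] edges -31.40533942376337 32.3725988407416
 saddle 50 [None, np.float64(65.5), np.float64(64.8), np.float64(60.1), np.float64(53.7), np.float64(48.2), np.float64(43.5), np.float64(46.3), np.float64(52.4), np.float64(58.6), np.float64(64.5), np.float64(63.6), None] x-range [35.76684298 59.45833873] edges -30.94664942870424 33.28097149372285
 stop 58 71.10929395280056 [77.42853729 87.30856644]
 clamp 330 [[122.0, 4.0], [125.0, 3.0], [129.0, 4.0], [133.0, 8.0], [153.0, 10.0], [152.0, 4.0], [147.0, 1.0]] 183.23281901150938
scene tube [ 478.345 -205.046    1.438   55.178] 271 ends -81.18742084999877 82.30569036671011 plain end [ 489.3 -123.5] collar end [ 467.6 -285.5]
 saddle -50 [np.float64(55.1), np.float64(58.8), np.float64(63.8), np.float64(58.6), np.float64(52.9), np.float64(44.5), np.float64(41.0), np.float64(47.1), np.float64(51.8), np.float64(59.0), np.float64(63.2), np.float64(63.9), None] x-range [-60.79530101 -35.9499102 ] edges -34.59233146989211 33.082124388771604
 saddle 50 [np.float64(55.9), np.float64(52.4), np.float64(62.7), None, np.float64(52.0), np.float64(45.4), np.float64(42.7), np.float64(47.9), np.float64(53.2), np.float64(58.9), np.float64(62.8), np.float64(64.5), None] x-range [38.76035025 63.50389975] edges -34.416739462816444 31.430336244065767
 stop 66 69.67479997935851 [80.5231592  91.49657648]
 clamp 312 [[129.0, -9.0], [135.0, -8.0], [136.0, -9.0], [146.0, -9.0], [160.0, -11.0], [158.0, -5.0], [151.0, -2.0]] 182.66460682347736
```

The crop shows the grey steel tube with its collar at (770,190), which confirms the target.

- **Tube origin:** about (477.4, -212.5), axis z 55, yaw 1.4365.
- **Fixture origin:** about (548.4, 118.5), yaw 1.729.
- **Saddle tops:** about 65 to 66.

Moving above the tube.

send_rows(targets=[[[0,0.015,-0.008,0.002,-0.06],[0,0.045,-0.023,0.006,-0.17],[0,0.08,-0.041,0.011,-0.29],[0,0.115,-0.06,0.016,-0.41],[0,0.15,-0.078,0.021,-0.53],[0,0.185,-0.096,0.026,-0.65],[0,0.22,-0.114,0.031,-0.77],[0,0.255,-0.132,0.036,-0.89],[0,0.285,-0.147,0.04,-1.01],[0,0.31,-0.16,0.044,-1.125]]])

```text
time_s: 0.93
eef_pos: [415.6, -274.3, 186.8]
tcp_rot: [0.751, 0.661, 0.0, -0.0]
ft_force: [0.5, -0.2, -0.1]
opening: 0.998
gripper_force: 0.0
```

```bash
cat > go.py <<'E'
import sys,numpy as np
from cell import env
o=env.get_obs(); p=np.array(o["eef_pos"]); x,y,z,w=o["tcp_rot"]
phi=np.arctan2(2*(x*y+z*w),1-2*(y*y+z*z)); c,s=np.cos(phi),np.sin(phi)
print("t",round(o["time_s"],2),"p",np.round(p,2),"phi",round(phi,4),"F",np.round(o["ft_force"],2),"M",np.round(o["wrist_torque"],2),"open",round(o["opening"],3),"gf",round(o["gripper_force"],1))
F=np.array(o["ft_force"]);
O=np.array([548.4,118.5]);a=1.729;u=np.array([np.cos(a),np.sin(a)]);n=np.array([-u[1],u[0]]);print("fix frame",np.round([(p[:2]-O)@u,(p[:2]-O)@n,F[:2]@u,F[:2]@n],2))
if len(sys.argv)>4:
    X,Y,Z,P=map(float,sys.argv[1:5]); d=np.array([X,Y,Z])-p
    print("shift",np.round([(d[0]*c+d[1]*s)/1e3,(d[0]*s-d[1]*c)/1e3,-d[2]/1e3,phi-P],4))
E
python3 go.py 477.4 -212.5 120 1.4365
```

```text
t 0.93 p [ 415.63 -274.27  186.83] phi 1.4432 F [ 0.46 -0.2  -0.14] M [-0.02 -0.01  0.01] open 0.998 gf 0.0
fix frame [-3.6695e+02  1.9299e+02 -2.7000e-01 -4.2000e-01]
shift [0.0691 0.0534 0.0668 0.0067]
```

send_rows(targets=[[[0,0.01,0.008,0.01,0.002],[0,0.025,0.02,0.025,0.004],[0,0.042,0.033,0.04,0.0],[0,0.056,0.044,0.054,0.0],[0,0.065,0.051,0.063,0.0],[0,0.069,0.0534,0.0668,0.0],[0,0.069,0.0534,0.0668,0.0],[0,0.069,0.0534,0.0668,0.0],[0,0.069,0.0534,0.0668,0.0],[0,0.069,0.0534,0.0668,0.0]]])

```text
time_s: 1.77
eef_pos: [476.6, -216.3, 121.3]
tcp_rot: [0.754, 0.657, 0.0, 0.001]
ft_force: [0.8, 0.7, 0.6]
opening: 0.999
gripper_force: 0.0
```

```bash
python3 - <<'E'
from h import *
im,d=env.grab_frame("scene"); cv2.imwrite("pics/s1.png",cv2.resize(im[110:230,180:340,::-1],(800,600),interpolation=cv2.INTER_CUBIC))
E
python3 go.py 477.4 -212.5 34 1.4365
```

```text
t 1.82 p [ 476.61 -216.26  121.24] phi 1.4346 F [-0.55 -1.16  0.39] M [-0.01  0.05 -0.  ] open 1.0 gf 0.0
fix frame [-319.27  123.63   -1.06    0.72]
shift [ 0.0038  0.0003  0.0872 -0.0019]
```

View pics/s1.png

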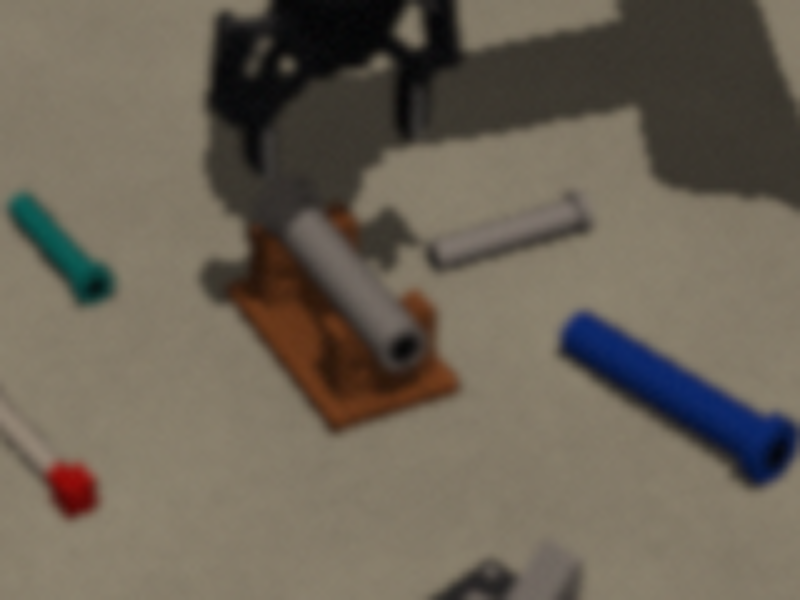

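The open fingers at (260,160) and (410,130) straddle the tube, whose plain end is at (405,345). Descending.

send_rows(targets=[[[0,0.002,0.0,0.012,0],[0,0.004,0.0,0.024,0],[0,0.004,0.0,0.036,0],[0,0.004,0.0,0.048,0],[0,0.004,0.0,0.06,0],[0,0.004,0.0,0.07,0],[0,0.004,0.0,0.08,0],[0,0.004,0.0,0.086,0],[0,0.004,0.0,0.087,0],[0,0.004,0.0,0.087,0]]])

```text
time_s: 2.65
eef_pos: [477.0, -211.4, 33.2]
tcp_rot: [0.753, 0.658, -0.0, -0.0]
ft_force: [-0.6, 0.2, 0.0]
opening: 1.0
gripper_force: 0.0
```

```bash
python3 go.py 477.4 -212.5 34 1.4365
```

```text
t 2.65 p [ 476.97 -211.35   33.24] phi 1.4357 F [-0.62  0.19  0.03] M [-0.05 -0.03  0.01] open 1.0 gf 0.0
fix frame [-3.1448e+02  1.2251e+02  2.9000e-01  5.9000e-01]
shift [-0.0011  0.0006 -0.0008 -0.0008]
```

send_rows(targets=[[[40,0,0,0,0],[80,0,0,0,0],[120,0,0,0,0],[160,0,0,0,0],[200,0,0,0,0],[230,0,0,0,0],[255,0,0,0,0],[255,0,0,0,0],[255,0,0,0,0],[255,0,0,0,0]]], force=40)

```text
time_s: 3.48
eef_pos: [478.3, -211.8, 34.1]
tcp_rot: [0.753, 0.658, 0.001, 0.001]
ft_force: [3.7, 0.9, 5.7]
opening: 0.337
gripper_force: 40.1
```

```bash
python3 go.py 477.4 -212.5 34 1.4365
```

```text
t 3.48 p [ 478.28 -211.75   34.09] phi 1.4359 F [3.66 0.86 5.71] M [ 0.13 -0.62 -0.04] open 0.337 gf 40.1
fix frame [-3.1508e+02  1.2127e+02  2.7000e-01 -3.7600e+00]
shift [-0.0009 -0.0008  0.0001 -0.0006]
```

send_rows(targets=[[[255,0,0,-0.004,0],[255,0,0,-0.01,0],[255,0,0,-0.018,0],[255,0,0,-0.028,0],[255,0,0,-0.038,0],[255,0,0,-0.048,0],[255,0,0,-0.058,0],[255,0,0,-0.066,0],[255,0,0,-0.07,0],[255,0,0,-0.07,0]]])

```text
time_s: 4.32
eef_pos: [477.9, -211.8, 104.8]
tcp_rot: [0.753, 0.658, 0.0, 0.001]
ft_force: [0.4, 0.0, -3.5]
opening: 0.34
gripper_force: 39.7
```

```bash
python3 - <<'E'
from h import *
from m import fit
for n in("top","scene"):
    im,d=env.grab_frame(n); np.savez(n+"1.npz",im=im,d=d); X=cloud(n,d.astype(float)); cx=(478.3,-212)
    Q=X.reshape(-1,3); u=np.array([np.cos(1.4365),np.sin(1.4365)]);nn=np.array([-u[1],u[0]]);dd=Q[:,:2]-np.array(cx)
    A=Q[(abs(dd@nn)<9)&(Q[:,2]>108)&(Q[:,2]<146)&(abs(dd@u)<130)];t=(A[:,:2]-cx)@u; print(n,len(A),np.percentile(t,[0,1,99,100]))
    for L in((35,75),(-60,-25)):
        try: print(L,[np.round(q,3) for q in fit(X,cx,1.4365,125,L)])
        except Exception as e: print(e)
E
python3 go.py 549 102 130 1.729
```

```text
top 245 [12.91896896 14.45167076 82.52678125 82.66605202]
(35, 75) [array([ 477.404, -211.879,    1.437,  126.551]), np.int64(238)]
(-60, -25) [array([ 478.3  , -212.   ,    1.436,  125.   ]), np.int64(0)]
scene 202 [-73.37837489 -70.38938154  88.48243421  89.11437755]
(35, 75) [array([ 477.519, -211.904,    1.448,  124.534]), np.int64(93)]
(-60, -25) [array([ 475.949, -211.631,    1.415,  127.599]), np.int64(11)]
t 4.42 p [ 477.08 -211.34  103.48] phi 1.4358 F [-0.12  0.6  -4.67] M [-0.01 -0.01  0.  ] open 0.34 gf 39.7
fix frame [-3.1448e+02  1.2239e+02  6.1000e-01  3.0000e-02]
shift [ 0.3202  0.0291 -0.0265 -0.2932]
```

send_rows(targets=[[[255,0.008,0.001,0,-0.005],[255,0.025,0.003,0,-0.02],[255,0.052,0.005,0,-0.045],[255,0.084,0.008,0,-0.075],[255,0.118,0.011,0,-0.105],[255,0.152,0.014,0,-0.135],[255,0.186,0.018,0,-0.165],[255,0.218,0.021,0,-0.195],[255,0.248,0.024,0,-0.225],[255,0.272,0.027,0,-0.25]]])

```text
time_s: 5.25
eef_pos: [539.9, 57.6, 102.7]
tcp_rot: [0.664, 0.748, -0.0, -0.001]
ft_force: [0.3, 0.1, -2.9]
opening: 0.338
gripper_force: 39.8
```

```bash
python3 go.py 551.1 101.7 80 1.729
```

```text
t 5.25 p [539.93  57.57 102.74] phi 1.6892 F [ 0.32  0.09 -2.92] M [-0.05 -0.03  0.03] open 0.338 gf 39.8
fix frame [-5.884e+01  1.796e+01  4.000e-02 -3.300e-01]
shift [ 0.0425  0.0163  0.0227 -0.0398]
```

send_rows(targets=[[[255,0.015,0.005,0.003,-0.015],[255,0.028,0.011,0.008,-0.03],[255,0.037,0.0145,0.014,-0.04],[255,0.0425,0.0163,0.019,-0.04],[255,0.0425,0.0163,0.0225,-0.04],[255,0.0425,0.0163,0.0225,-0.04],[255,0.0425,0.0163,0.0225,-0.04],[255,0.0425,0.0163,0.0225,-0.04],[255,0.0425,0.0163,0.0225,-0.04],[255,0.0425,0.0163,0.0225,-0.04]]])

```text
time_s: 6.08
eef_pos: [552.1, 98.0, 81.3]
tcp_rot: [0.651, 0.759, 0.0, 0.0]
ft_force: [-1.0, -0.4, -3.4]
opening: 0.339
gripper_force: 39.8
```

```bash
python3 - <<'E'
from h import *
from m import fit
O=np.array([548.4,118.5]);a=1.729;u=np.array([np.cos(a),np.sin(a)]);nn=np.array([-u[1],u[0]])
for n in("top","scene"):
    im,d=env.grab_frame(n); np.savez(n+"2.npz",im=im,d=d); X=cloud(n,d.astype(float))
    if n=="scene": cv2.imwrite("pics/s2.png",cv2.resize(im[180:315,225:405,::-1],(800,600),interpolation=cv2.INTER_CUBIC))
    c0=tuple(O-18*u); p,k=fit(X,c0,a,102,(35,75)); dd=p[:2]-O
    print(n,k,"tube fx,fy",np.round([dd@u,dd@nn],2),"ang",round(p[2],4),"z",round(p[3],1))
    Q=X.reshape(-1,3);dd=Q[:,:2]-O;fx=dd@u;fy=dd@nn;z=Q[:,2]
    A=(abs(fy)<9)&(z>85)&(z<122)&(fx<100);print(" end",np.percentile(fx[A],[1,99,100]))
    A=(abs(fy)<9)&(z>60)&(z<76)&(fx>70)&(fx<100);print(" stop",A.sum(),np.percentile(fx[A],[2,50,98]) if A.any() else 0)
    for c in(-50,50):
        # symmetric V fit: z = z0+|fy-y0|
        A=(abs(fx-c)<8)&(abs(fy)<21)&(z>38)&(z<70)
        if A.sum()>15:
            from scipy.optimize import least_squares
            r=least_squares(lambda q:z[A]-q[0]-np.abs(fy[A]-q[1]),[43,0],loss="soft_l1"); print(" V",c,A.sum(),np.round(r.x,2),"axis z",round(r.x[0]+21.2,1))
E
python3 go.py 551.1 101.7 80 1.729
```

```text
top 54 tube fx,fy [-17.97   1.05] ang 1.7037 z 102.9
 end [-98.43389848  28.53803829  31.00267239]
 stop 0 0
 V -50 41 [-261.75 -303.33] axis z -240.6
scene 166 tube fx,fy [-17.95  -2.12] ang 1.7522 z 101.8
 end [-1641.73747993    65.0322582     66.5295517 ]
 stop 39 [79.89526555 88.06312629 91.15984995]
 V -50 30 [40.24 -0.45] axis z 61.4
 V 50 76 [40.17  0.55] axis z 61.4
t 6.18 p [552.07  98.27  81.31] phi 1.7252 F [-0.34  0.26 -3.85] M [-0.09  0.01 -0.01] open 0.34 gf 39.8
fix frame [-20.56  -0.44   0.31   0.3 ]
shift [ 0.0035 -0.0004  0.0013 -0.0038]
```

View pics/s2.png

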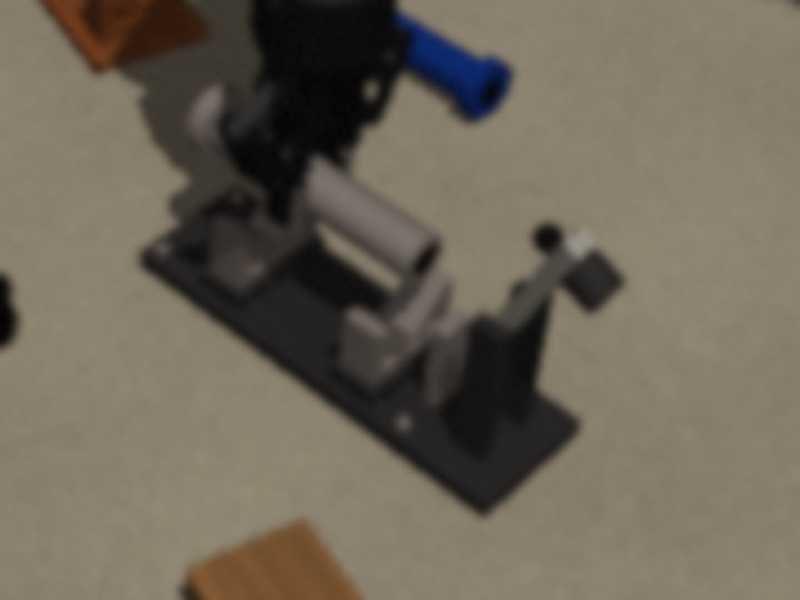

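The tube hangs level and centred over both Vs. In the crop its plain end is at (428,250), short of the stop at (450,340), and the clamp leans back at (580,260). The gap is about 13 mm. Lowering to just above possible contact.

send_rows(targets=[[[255,0.001,-0.0005,0.003,-0.002],[255,0.0015,-0.0007,0.007,-0.004],[255,0.0015,-0.0007,0.011,-0.004],[255,0.0015,-0.0007,0.015,-0.004],[255,0.0015,-0.0007,0.019,-0.004],[255,0.0015,-0.0007,0.023,-0.004],[255,0.0015,-0.0007,0.026,-0.004],[255,0.0015,-0.0007,0.028,-0.004],[255,0.0015,-0.0007,0.029,-0.004],[255,0.0015,-0.0007,0.029,-0.004]]])

```text
time_s: 7.02
eef_pos: [550.8, 100.0, 51.7]
tcp_rot: [0.649, 0.761, -0.0, -0.0]
ft_force: [0.1, -0.3, -3.8]
opening: 0.336
gripper_force: 39.8
```

```bash
python3 go.py 551.1 101.7 40 1.729
```

```text
t 7.02 p [550.77  99.96  51.71] phi 1.7297 F [ 0.09 -0.28 -3.82] M [-0.02  0.02 -0.04] open 0.336 gf 39.8
fix frame [-18.68   0.58  -0.29  -0.04]
shift [0.0017 0.0006 0.0117 0.0007]
```

send_rows(targets=[[[255,0,0,0.0005,0],[255,0,0,0.001,0],[255,0,0,0.0017,0],[255,0,0,0.0024,0],[255,0,0,0.003,0],[255,0,0,0.0037,0],[255,0,0,0.0044,0],[255,0,0,0.005,0],[255,0,0,0.005,0],[255,0,0,0.005,0]]])

```text
time_s: 7.85
eef_pos: [550.9, 100.0, 46.9]
tcp_rot: [0.649, 0.761, -0.0, -0.0]
ft_force: [-0.5, 0.3, -3.9]
opening: 0.337
gripper_force: 39.8
```

```bash
python3 go.py 551.1 101.7 40 1.729
```

```text
t 7.85 p [550.87  99.96  46.92] phi 1.7298 F [-0.49  0.27 -3.91] M [ 0.01 -0.01 -0.01] open 0.337 gf 39.8
fix frame [-18.7    0.48   0.34   0.44]
shift [0.0017 0.0005 0.0069 0.0008]
```

send_rows(targets=[[[255,0,0,0.0005,0],[255,0,0,0.001,0],[255,0,0,0.0015,0],[255,0,0,0.002,0],[255,0,0,0.0025,0],[255,0,0,0.003,0],[255,0,0,0.0035,0],[255,0,0,0.004,0],[255,0,0,0.004,0],[255,0,0,0.004,0]]])

```text
time_s: 8.68
eef_pos: [550.9, 100.0, 42.9]
tcp_rot: [0.649, 0.761, -0.0, -0.0]
ft_force: [0.7, -0.6, -3.5]
opening: 0.337
gripper_force: 39.8
```

```bash
python3 go.py 551.1 101.7 40 1.729
```

```text
t 8.68 p [550.89  99.97  42.91] phi 1.7298 F [ 0.72 -0.65 -3.48] M [0.06 0.03 0.02] open 0.337 gf 39.8
fix frame [-18.69   0.46  -0.75  -0.61]
shift [0.0017 0.0005 0.0029 0.0008]
```

send_rows(targets=[[[255,0,0,0.0004,0],[255,0,0,0.0008,0],[255,0,0,0.0012,0],[255,0,0,0.0016,0],[255,0,0,0.002,0],[255,0,0,0.0024,0],[255,0,0,0.0028,0],[255,0,0,0.003,0],[255,0,0,0.003,0],[255,0,0,0.003,0]]])

```text
time_s: 9.52
eef_pos: [552.2, 100.0, 41.1]
tcp_rot: [0.649, 0.761, 0.001, 0.001]
ft_force: [0.5, -0.6, 5.8]
opening: 0.34
gripper_force: 40.7
```

```bash
python3 go.py 551.1 101.7 40 1.729
```

```text
t 9.52 p [552.2  100.03  41.14] phi 1.7303 F [ 0.48 -0.57  5.77] M [-0.05 -0.08  0.16] open 0.34 gf 40.7
fix frame [-18.84  -0.85  -0.64  -0.39]
shift [ 0.0018 -0.0008  0.0011  0.0013]
```

Contact: the saddles carry about 10 N, and the tube shifted 1.3 mm sideways to centre itself. The seated axis is about 63 mm. Easing the load slightly and sliding toward the stop.

send_rows(targets=[[[255,0,0,0,0],[255,0,0.0005,0,0],[255,0.0005,0.001,-0.0003,0],[255,0.0015,0.001,-0.0005,0],[255,0.0028,0.001,-0.0005,0],[255,0.004,0.001,-0.0005,0],[255,0.0055,0.001,-0.0005,0],[255,0.0068,0.001,-0.0005,0],[255,0.0075,0.001,-0.0005,0],[255,0.008,0.001,-0.0005,0]]])

```text
time_s: 10.35
eef_pos: [551.3, 106.2, 41.1]
tcp_rot: [0.649, 0.761, -0.001, 0.002]
ft_force: [1.2, -7.2, 5.1]
opening: 0.337
gripper_force: 40.7
```

```bash
python3 go.py 551.1 101.7 40 1.729
```

```text
t 10.35 p [551.27 106.25  41.06] phi 1.7291 F [ 1.22 -7.19  5.14] M [-1.32  0.    0.35] open 0.337 gf 40.7
fix frame [-12.55  -0.9   -7.29  -0.07]
shift [-0.0045 -0.0009  0.0011  0.0001]
```

send_rows(targets=[[[255,0,0,-0.0002,0],[255,0,0,-0.0004,0],[255,0,0,-0.0005,0],[255,0,0,-0.0006,0],[255,0,0,-0.0006,0],[255,0,0,-0.0006,0],[255,0,0,-0.0006,0],[255,0,0,-0.0006,0],[255,0,0,-0.0006,0],[255,0,0,-0.0006,0]]])

```text
time_s: 11.18
eef_pos: [550.9, 108.1, 41.1]
tcp_rot: [0.649, 0.761, 0.0, 0.0]
ft_force: [2.6, -4.0, 0.3]
opening: 0.345
gripper_force: 40.3
```

```bash
python3 go.py 551.1 101.7 40 1.729
```

```text
t 11.18 p [550.87 108.1   41.11] phi 1.7298 F [ 2.61 -4.    0.27] M [-0.65 -0.54  0.19] open 0.345 gf 40.3
fix frame [-10.66  -0.8   -4.36  -1.95]
shift [-0.0064 -0.0008  0.0011  0.0008]
```

send_rows(targets=[[[255,0.0004,0.0003,-0.0001,0],[255,0.0008,0.0003,-0.0002,0],[255,0.0012,0.0003,-0.0002,0],[255,0.0016,0.0003,-0.0002,0],[255,0.002,0.0003,-0.0002,0],[255,0.0024,0.0003,-0.0002,0],[255,0.0028,0.0003,-0.0002,0],[255,0.003,0.0003,-0.0002,0],[255,0.003,0.0003,-0.0002,0],[255,0.003,0.0003,-0.0002,0]]])

```text
time_s: 12.02
eef_pos: [550.3, 111.2, 41.2]
tcp_rot: [0.649, 0.761, 0.0, -0.0]
ft_force: [2.4, -2.2, -0.6]
opening: 0.334
gripper_force: 40.1
```

```bash
python3 go.py 551.1 101.7 40 1.729
```

```text
t 12.02 p [550.32 111.2   41.22] phi 1.7299 F [ 2.39 -2.19 -0.6 ] M [-0.39 -0.37  0.13] open 0.334 gf 40.1
fix frame [-7.51 -0.75 -2.54 -2.01]
shift [-0.0095 -0.0007  0.0012  0.0009]
```

send_rows(targets=[[[255,0.0003,0,0,0],[255,0.0006,0,0,0],[255,0.0009,0,0,0],[255,0.0012,0,0,0],[255,0.0015,0,0,0],[255,0.0018,0,0,0],[255,0.002,0,0,0],[255,0.002,0,0,0],[255,0.002,0,0,0],[255,0.002,0,0,0]]])

```text
time_s: 12.85
eef_pos: [550.0, 113.1, 41.2]
tcp_rot: [0.649, 0.761, -0.0, -0.0]
ft_force: [0.2, -2.0, -0.9]
opening: 0.339
gripper_force: 40.1
```

```bash
python3 go.py 551.1 101.7 40 1.729
```

```text
t 12.85 p [550.01 113.1   41.23] phi 1.7299 F [ 0.2  -2.04 -0.91] M [-0.32 -0.22  0.12] open 0.339 gf 40.1
fix frame [-5.58 -0.74 -2.04  0.12]
shift [-0.0114 -0.0007  0.0012  0.0009]
```

send_rows(targets=[[[255,0.0003,0,0,0],[255,0.0006,0,0,0],[255,0.0009,0,0,0],[255,0.0012,0,0,0],[255,0.0015,0,0,0],[255,0.0018,0,0,0],[255,0.002,0,0,0],[255,0.002,0,0,0],[255,0.002,0,0,0],[255,0.002,0,0,0]]])

```text
time_s: 13.68
eef_pos: [549.8, 114.5, 41.2]
tcp_rot: [0.649, 0.761, -0.0, 0.0]
ft_force: [1.2, -5.2, -1.4]
opening: 0.339
gripper_force: 40.0
```

```bash
python3 go.py 551.1 101.7 40 1.729
```

```text
t 13.68 p [549.76 114.54  41.2 ] phi 1.7296 F [ 1.21 -5.24 -1.36] M [-0.97 -0.13  0.24] open 0.339 gf 40.0
fix frame [-4.12 -0.72 -5.37 -0.36]
shift [-0.0129 -0.0007  0.0012  0.0006]
```

send_rows(targets=[[[255,0.0002,0,0,0],[255,0.0004,0,0,0],[255,0.0006,0,0,0],[255,0.0007,0,0,0],[255,0.0007,0,0,0],[255,0.0007,0,0,0],[255,0.0007,0,0,0],[255,0.0007,0,0,0],[255,0.0007,0,0,0],[255,0.0007,0,0,0]]])

```text
time_s: 14.52
eef_pos: [549.7, 114.5, 41.2]
tcp_rot: [0.649, 0.761, -0.001, 0.001]
ft_force: [2.1, -6.9, -1.1]
opening: 0.342
gripper_force: 40.0
```

```bash
python3 go.py 551.1 101.7 40 1.729
```

```text
t 14.52 p [549.75 114.54  41.22] phi 1.7292 F [ 2.12 -6.9  -1.11] M [-1.43 -0.21  0.24] open 0.342 gf 40.0
fix frame [-4.12 -0.71 -7.14 -1.  ]
shift [-0.0129 -0.0007  0.0012  0.0002]
```

Force rose to about 7 N with no more travel, so the tube is against the stop. Releasing it and rising.

send_rows(targets=[[[255,0,0,0,0],[200,0,0,0,0],[140,0,0,0,0],[80,0,0,0,0],[30,0,0,0,0],[0,0,0,0,0],[0,0,0,0,0],[0,0,0,0,0],[0,0,0,0,0],[0,0,0,0,0]]])

```text
time_s: 15.35
eef_pos: [549.7, 115.8, 41.3]
tcp_rot: [0.649, 0.761, 0.0, -0.0]
ft_force: [-0.7, 0.1, -0.7]
opening: 1.001
gripper_force: 0.0
```

```bash
python3 go.py 551.1 101.7 140 1.729
```

```text
t 15.35 p [549.7  115.81  41.3 ] phi 1.7299 F [-0.65  0.06 -0.69] M [-0.05 -0.02  0.02] open 1.001 gf 0.0
fix frame [-2.86 -0.86  0.16  0.63]
shift [-0.0142 -0.0009 -0.0987  0.0009]
```

send_rows(targets=[[[0,0,0,-0.003,0],[0,0,0,-0.01,0],[0,0,0,-0.022,0],[0,0,0,-0.038,0],[0,0,0,-0.06,0],[0,0,0,-0.085,0],[0,0,0,-0.11,0],[0,0,0,-0.135,0],[0,0,0,-0.16,0],[0,0,0,-0.18,0]]])

```text
time_s: 16.18
eef_pos: [550.1, 115.7, 224.2]
tcp_rot: [0.649, 0.761, 0.001, 0.001]
ft_force: [0.5, -0.1, 0.2]
opening: 1.001
gripper_force: 0.0
```

```bash
python3 - <<'E'
from h import *
from m import fit
O=np.array([548.4,118.5]);a=1.729;u=np.array([np.cos(a),np.sin(a)]);nn=np.array([-u[1],u[0]])
for n in("top","scene"):
    im,d=env.grab_frame(n); np.savez(n+"3.npz",im=im,d=d); X=cloud(n,d.astype(float))
    if n=="scene": cv2.imwrite("pics/s3.png",cv2.resize(im[180:315,225:405,::-1],(800,600),interpolation=cv2.INTER_CUBIC))
    p,k=fit(X,tuple(O-6*u),a,63,(-50,80)); dd=p[:2]-O
    print(n,k,"tube fy",np.round(dd@nn,2),"ang",round(p[2],4),"z",round(p[3],1))
    Q=X.reshape(-1,3);dd=Q[:,:2]-O;fx=dd@u;fy=dd@nn;z=Q[:,2]
    A=(fx>95)&(fx<200)&(abs(fy)<40)&(z>110)&(z<200); print(" clamp",[(q,A2.sum(),np.round(np.percentile(fx[A2],[3,97])),round(np.median(fy[A2]),1)) for q in range(120,190,10) for A2 in[A&(abs(z-q)<5)] if A2.sum()>3])
E
python3 go.py 516.9 316 225 1.729
```

```text
top 414 tube fy 0.28 ang 1.7277 z 62.6
 clamp [(120, np.int64(25), array([119., 129.]), np.float64(2.5)), (130, np.int64(29), array([123., 133.]), np.float64(4.4)), (140, np.int64(10), array([126., 131.]), np.float64(0.3))]
scene 507 tube fy -0.28 ang 1.7254 z 61.6
 clamp [(120, np.int64(16), array([123., 136.]), np.float64(-8.9)), (130, np.int64(22), array([126., 139.]), np.float64(-8.6)), (140, np.int64(15), array([132., 142.]), np.float64(-9.7)), (150, np.int64(27), array([134., 170.]), np.float64(-10.3)), (160, np.int64(65), array([135., 174.]), np.float64(-10.0)), (170, np.int64(117), array([129., 175.]), np.float64(-5.2)), (180, np.int64(48), array([134., 157.]), np.float64(-2.0))]
t 16.28 p [552.08 115.93 225.88] phi 1.7299 F [ 1.16 -0.54 -1.18] M [ 0.   -0.04 -0.04] open 1.001 gf 0.0
fix frame [-3.11 -3.23 -0.72 -1.06]
shift [ 0.2031 -0.003   0.0009  0.0009]
```

View pics/s3.png

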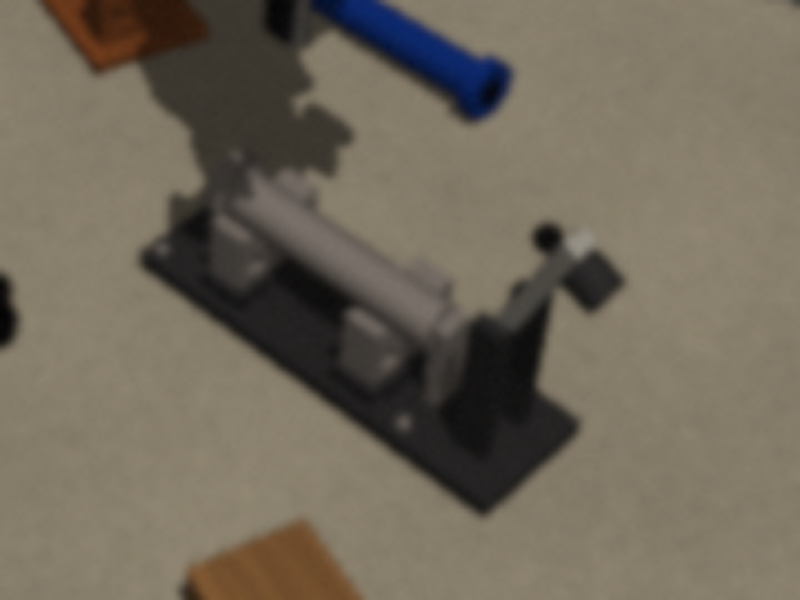

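The tube lies in both Vs with its end at the stop (445,320). The clamp still leans back, with its weight at (595,280) reaching about fx 175. Passing over it with the gripper shut.

send_rows(targets=[[[60,0.008,0,0,0],[120,0.025,0,0,0],[180,0.048,0,0,0],[255,0.074,0,0,0],[255,0.102,-0.001,0,0],[255,0.13,-0.002,0,0],[255,0.158,-0.003,0,0],[255,0.182,-0.003,0,0],[255,0.2,-0.003,0,0],[255,0.207,-0.003,0,0]]])

```text
time_s: 17.12
eef_pos: [512.0, 322.1, 219.5]
tcp_rot: [0.647, 0.762, -0.001, -0.001]
ft_force: [0.7, 0.1, 0.5]
opening: 0.004
gripper_force: 0.0
```

```bash
python3 go.py 516.1 321 152 1.729
```

```text
t 17.12 p [512.03 322.08 219.55] phi 1.733 F [0.7  0.14 0.47] M [-0.02 -0.01  0.06] open 0.004 gf 0.0
fix frame [ 2.0677e+02  3.8500e+00  3.0000e-02 -7.2000e-01]
shift [-0.0017  0.0038  0.0675  0.004 ]
```

send_rows(targets=[[[255,0,0.001,0.004,0],[255,0,0.002,0.013,0],[255,0,0.003,0.024,0],[255,0,0.003,0.036,0],[255,0,0.003,0.048,0],[255,0,0.003,0.058,0],[255,0,0.003,0.065,0],[255,0,0.003,0.068,0],[255,0,0.003,0.068,0],[255,0,0.003,0.068,0]]])

```text
time_s: 17.95
eef_pos: [517.2, 319.9, 153.4]
tcp_rot: [0.649, 0.761, 0.0, 0.0]
ft_force: [-0.9, 0.2, -0.9]
opening: -0.0
gripper_force: 0.0
```

```bash
python3 go.py 516.1 321 152 1.729
```

```text
t 17.95 p [517.19 319.89 153.42] phi 1.7294 F [-0.94  0.15 -0.87] M [-0.01  0.    0.02] open -0.0 gf 0.0
fix frame [203.79  -0.91   0.3    0.9 ]
shift [ 0.0013 -0.0009  0.0014  0.0004]
```

send_rows(targets=[[[255,-0.003,0,0,0],[255,-0.007,0,0,0],[255,-0.011,0,0,0],[255,-0.014,0,0,0],[255,-0.017,0,0,0],[255,-0.02,0,0,0],[255,-0.0225,0,0,0],[255,-0.025,0,0,0],[255,-0.0275,0,0,0],[255,-0.03,0,0,0]]])

```text
time_s: 18.78
eef_pos: [522.2, 292.2, 154.4]
tcp_rot: [0.648, 0.761, 0.002, -0.001]
ft_force: [-1.2, 4.4, 3.4]
opening: 0.001
gripper_force: 2.4
```

```bash
python3 go.py 516.1 321 152 1.729
```

```text
t 18.78 p [522.22 292.16 154.45] phi 1.7309 F [-1.23  4.35  3.43] M [ 0.91  0.23 -0.  ] open 0.001 gf 2.4
fix frame [175.62  -1.5    4.49   0.53]
shift [ 0.0294 -0.0014  0.0024  0.0019]
```

Contact, pushing at about 4.5 N. Continuing.

send_rows(targets=[[[255,-0.0025,0,0,0],[255,-0.005,0,0,0],[255,-0.0075,0,0,0],[255,-0.01,0,0,0],[255,-0.0125,0,0,0],[255,-0.015,0,0,0],[255,-0.0175,0,0,0],[255,-0.02,0,0,0],[255,-0.0225,0,0,0],[255,-0.025,0,0,0]]])

```text
time_s: 19.62
eef_pos: [525.7, 265.4, 153.2]
tcp_rot: [0.649, 0.761, -0.0, 0.0]
ft_force: [0.0, 3.1, 1.7]
opening: -0.002
gripper_force: 1.3
```

```bash
python3 go.py 516.1 321 152 1.729
```

```text
t 19.62 p [525.65 265.41 153.23] phi 1.7298 F [0.03 3.09 1.7 ] M [0.59 0.07 0.02] open -0.002 gf 1.3
fix frame [148.66  -0.68   3.04  -0.51]
shift [ 0.0564 -0.0006  0.0012  0.0008]
```

send_rows(targets=[[[255,-0.0025,0,0,0],[255,-0.005,0,0,0],[255,-0.0075,0,0,0],[255,-0.01,0,0,0],[255,-0.0125,0,0,0],[255,-0.015,0,0,0],[255,-0.0175,0,0,0],[255,-0.02,0,0,0],[255,-0.0225,0,0,0],[255,-0.023,0,0,0]]])

```text
time_s: 20.45
eef_pos: [529.3, 242.3, 153.1]
tcp_rot: [0.649, 0.761, -0.0, 0.0]
ft_force: [-0.1, -0.7, 0.8]
opening: -0.004
gripper_force: 0.0
```

```bash
python3 go.py 516.1 321 152 1.729; python3 - <<'E'
from h import *
im,d=env.grab_frame("scene"); cv2.imwrite("pics/s4.png",cv2.resize(im[180:315,225:405,::-1],(800,600),interpolation=cv2.INTER_CUBIC))
E
```

```text
t 20.45 p [529.28 242.29 153.09] phi 1.7292 F [-0.11 -0.72  0.84] M [-0.04  0.   -0.01] open -0.004 gf 0.0
fix frame [125.25  -0.62  -0.7    0.23]
shift [ 0.0798 -0.0006  0.0011  0.0002]
```

View pics/s4.png

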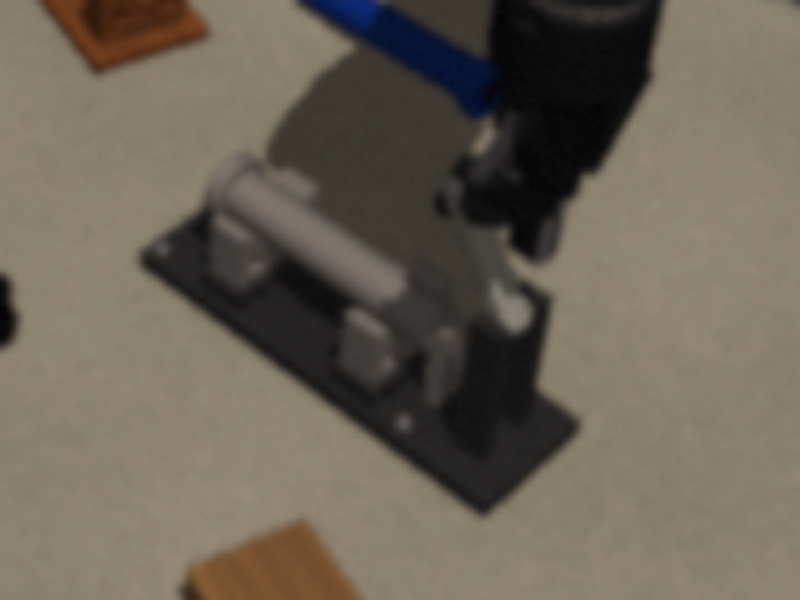

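The clamp arm, at (480,240), has passed upright and left the fingers, and contact force is zero. Backing away while it sinks.

send_rows(targets=[[[255,0,0,0,0],[255,0.005,0,-0.005,0],[255,0.012,0,-0.012,0],[255,0.02,0,-0.02,0],[255,0.03,0,-0.03,0],[255,0.04,0,-0.04,0],[255,0.05,0,-0.05,0],[255,0.058,0,-0.06,0],[255,0.06,0,-0.068,0],[255,0.06,0,-0.07,0]]])

```text
time_s: 21.33
eef_pos: [520.4, 303.9, 225.6]
tcp_rot: [0.648, 0.762, 0.001, 0.001]
ft_force: [0.5, 0.1, -0.4]
opening: -0.005
gripper_force: 0.0
```

send_rows(targets=[[[255,0.01,0,-0.005,0],[255,0.02,0,-0.01,0],[255,0.03,0,-0.02,0],[255,0.04,0,-0.03,0],[255,0.05,0,-0.03,0],[255,0.05,0,-0.03,0],[255,0.05,0,-0.03,0],[255,0.05,0,-0.03,0],[255,0.05,0,-0.03,0],[255,0.05,0,-0.03,0]]])

```text
time_s: 22.17
eef_pos: [511.8, 351.1, 252.8]
tcp_rot: [0.649, 0.761, -0.0, -0.0]
ft_force: [-0.1, 0.4, 0.3]
opening: 0.001
gripper_force: 0.0
```

send_rows(targets=[[[255,0,0,0,0],[255,0,0,0,0],[255,0,0,0,0],[255,0,0,0,0],[255,0,0,0,0],[255,0,0,0,0],[255,0,0,0,0],[255,0,0,0,0],[255,0,0,0,0],[255,0,0,0,0]]])

```text
time_s: 23.0
eef_pos: [511.9, 351.7, 253.3]
tcp_rot: [0.649, 0.761, 0.0, -0.0]
ft_force: [0.4, -1.0, -0.1]
opening: -0.003
gripper_force: 0.0
```

```bash
python3 go.py; python3 - <<'E'
from h import *
from m import fit
O=np.array([548.4,118.5]);a=1.729;u=np.array([np.cos(a),np.sin(a)]);nn=np.array([-u[1],u[0]])
im,d=env.grab_frame("scene"); cv2.imwrite("pics/s5.png",cv2.resize(im[180:315,225:405,::-1],(800,600),interpolation=cv2.INTER_CUBIC))
X=cloud("scene",d.astype(float)); p,k=fit(X,tuple(O-6*u),a,63,(-50,35)); print(k,(p[:2]-O)@nn,p[2:])
E
```

```text
t 23.0 p [511.88 351.71 253.28] phi 1.7299 F [ 0.41 -1.03 -0.11] M [ 0.04  0.   -0.03] open -0.003 gf 0.0
fix frame [236.05  -0.68  -1.08  -0.24]
317 -0.9939020461216975 [ 1.7316459  61.67826187]
```

View pics/s5.png

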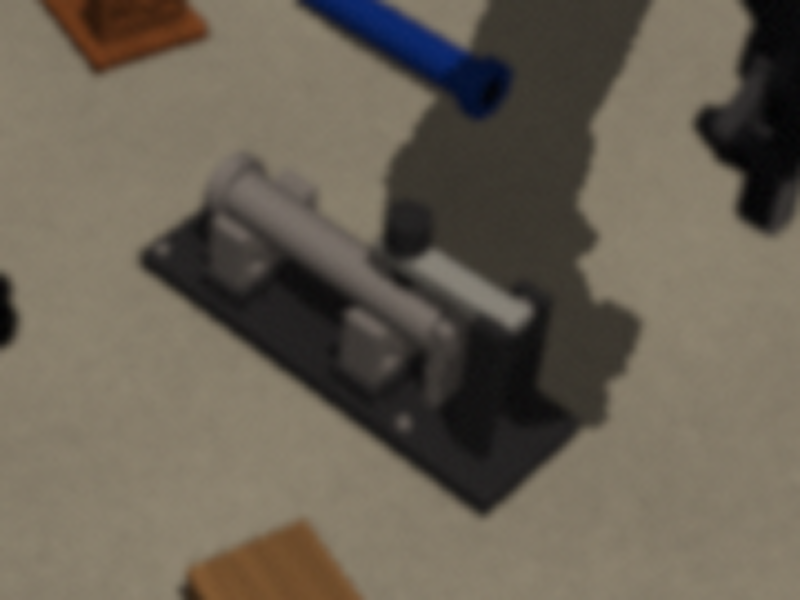

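The clamp arm is down over the tube, with its weight at (408,228) and the tube still at the stop (445,320). I'll wait two more calls so it settles, then hand in.

send_rows(targets=[[[255,0,0,0,0],[255,0,0,0,0],[255,0,0,0,0],[255,0,0,0,0],[255,0,0,0,0],[255,0,0,0,0],[255,0,0,0,0],[255,0,0,0,0],[255,0,0,0,0],[255,0,0,0,0]]])

```text
time_s: 23.88
eef_pos: [511.9, 351.7, 253.3]
tcp_rot: [0.649, 0.761, -0.0, -0.0]
ft_force: [0.2, 0.4, -0.3]
opening: -0.001
gripper_force: 0.0
```

send_rows(targets=[[[255,0,0,0,0],[255,0,0,0,0],[255,0,0,0,0],[255,0,0,0,0],[255,0,0,0,0],[255,0,0,0,0],[255,0,0,0,0],[255,0,0,0,0],[255,0,0,0,0],[255,0,0,0,0]]])

```text
time_s: 24.72
eef_pos: [511.9, 351.7, 253.2]
tcp_rot: [0.649, 0.761, -0.0, -0.0]
ft_force: [0.2, 0.2, -0.2]
opening: 0.0
gripper_force: 0.0
```

```bash
python3 -c "
from cell import env
print(env.finish_job())"
```

```text
the job is handed in; nothing more can be done
None
```

I handed the job in at about 25 s: the tube lies in both Vs, was pressed to the stop at about 5 N and released, and the clamp arm is down on it; the hand-in returned no verdict.

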